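# Clamp the leg end in the jig with its ball knob

### The job

Stand the wooden leg end on its foot, tenon up, on the bed of the clamping jig, centred between the rubber pad and the steel stop. Then grip the jig's ball knob and turn it clockwise until you feel the pad bite and the leg is held snugly against the stop (about 12 N of clamping force), without crushing it, and let go. Leave everything else on the bench where it is.

Things in the scene. Friction and masses are not known exactly. Their poses are not given: they have to be found in the camera images.
- tenon (a point): Centre of the square tenon of the loose wooden leg end (about 0.11 kg): a block 56 mm (its x) by 40 mm (its y) by 50 mm high, with a square tenon 24 x 24 mm, 36 mm high, standing on the middle of its top. This point is the tenon's centre, 68 mm above the block's foot and 18 mm above its shoulder; z points up along the tenon.
- leg_foot (a point): Centre of the underside of the leg end (68 mm below the tenon's centre), same axes.
- bed (a point): Where the leg's foot belongs: a point on top of the clamping jig's bed, 15 mm above the bench; jig axes, z up. Pad on its +y side, stop on its -y side. The leg goes in with its 40 mm side across the gap (leg x along jig x, either way round); the gap between pad and stop starts at 44 to 55 mm. The ball knob's axis is 112 mm away along +y.
- pad_face (a point): Centre of the face of the rubber pad (50 mm wide, 30 mm high, centred 33 mm above the bench), jig axes; the face looks to -y. 1 rad of knob moves it 12 mm towards the stop. Behind it a stiff spring: about 12 N for each mm driven on after it bites.
- pad: The same rubber pad; its origin lies at bench height, 24 mm beyond the face towards -y.
- leg: The wooden leg end; its origin is the centre of its underside, as leg_foot.
- ball_center (a point): Centre of the polished black ball, 42 mm across, of the jig's knob; 130 mm above the bench, on a 16 mm stem, its underside 24 mm above the gearbox. z: turning axis, upright. It is slippery (friction about 0.4, give or take a fifth): grip it across its widest part, level with this centre, with 50 N or more; held higher up or loosely it slips.
- ball_knob (a joint): Angle of the ball knob, rad, growing clockwise seen from above, which closes the pad. Starts at 0 to 0.2, ends at 2.6. Turning takes a steady 0.3 N m, a friction that also holds the clamp once released; each newton of clamping adds 0.012 N m, so 12 N add about 0.14 N m. The leg just slides along until it meets the stop; only then does the moment rise.
- offcut: Bystander: plain wood offcut, 75 x 45 x 30 mm, no tenon; origin under its centre.
- batten: Bystander: thin wood batten lying on the bench, 20 x 200 x 18 mm.
- glue: Bystander: white glue bottle, 56 mm across, 150 mm tall; origin under its centre.
- mug: Bystander: white mug, 76 mm across, 90 mm tall; origin under its centre.
- hammer: Bystander: hammer lying on the bench, 260 mm long.
- screwdriver: Bystander: black-handled screwdriver lying on the bench, 200 mm long.
- sander: Bystander: cork sanding block, 65 x 110 x 34 mm.
- jig: The fixed clamping jig: plywood bed 130 mm (x) by 270 mm (y, from -120 to +150), 15 mm thick; origin under bed. At +y a grey gearbox 70 x 70 mm, top 85 mm above the bench, bears the ball knob. Opposite the pad a steel stop, 70 mm wide, its top 47 mm above the bench, is set anew for each job: its face lies 23 to 31 mm to the -y side of bed; this is not reported.

How it is judged:
On the way:
1. the leg end stands on the bed between pad and stop, let go, not yet clamped (z of leg_foot in the frame of bed below 0.004 m and horizontal distance between leg_foot and bed below 0.018 m and angle between leg's own z axis and vertical below 0.1 rad and contact force between the fingers and leg below 0.1 N and contact force between pad and leg below 4 N), for 0.2 s.
At the end, for the whole second after the job is handed in: The leg end stands upright (within 0.06 rad) with its foot on the bed (within 4 mm), within 12 mm of the pad's centre line along the jig's x, square to the pad (0.08 rad), at rest, and the pad presses it against the stop with 5 to 24 N (contact force between pad and leg between 5 and 24 N and z of leg_foot in the frame of bed between -0.004 and 0.004 m and x of leg_foot in the frame of bed between -0.012 and 0.012 m and horizontal distance between leg_foot and bed below 0.018 m and angle between leg's own z axis and vertical below 0.06 rad and angle between the y axis of leg_foot and the y axis of bed, either way round below 0.08 rad and linear speed of leg below 0.01 m/s); the robot touches nothing.
It fails at once if the pad squeezes the leg with more than 35 N (contact force between pad and leg above 35 N).
It fails at once if a bystander is moved by more than 30 mm (distance of any of offcut, batten, glue, mug, hammer, screwdriver, sander from where it was at the start of the episode above 0.03 m).
It also fails if it takes over 72 s, if anything falls off the work surface, if the arm or the gripper's body presses on something with over 40 N, if the wrist force passes 120 N, or if a joint passes its speed limit or range.

### The arm

A 6-joint arm with a two-finger parallel gripper is mounted at the origin on the work surface. World frame = base frame: x ahead of the robot, y to its left, z up, the work surface at z = 0. Lengths are in m, angles in rad, forces in N, time in s.
With the tool pointing down it reaches from about 0.275 to 0.825 m from the base axis. Payload 5.2 kg.
Tool frame: the origin (TCP) lies midway between the tips of the shut fingers; the grasp point (between the pads) lies 19 mm behind it; z points along the fingers, y is the line along which they close (so a half turn about z gives the same grasp; the last joint's range is limited). The gripper opens to 93 mm and grips with 3 to 60 N. Pads are 15 mm wide; open, the fingers measure 128 mm over their backs; the gripper's body (75 mm by 188 mm) begins 65 mm behind the grasp point.
Start: joints at [1.112, 0.259, 1.535, -0, 1.348, -0.203], TCP at [0.139, 0.532, 0.192] pointing down, gripper open.
Joint ranges: [-3.14, 3.14], [-0.91, 2.08], [0.19, 2.58], [-1.22, 4.36], [0.22, 2.71], [-3.12, 3.12]. Speed limits (rad/s): [2.57, 2.57, 3.14, 3.14, 3.14, 3.14].

### API

Orientations are given as a unit quaternion [w, x, y, z].
In Python, from cell import robot, snapshot, job, spot_in, outline_of, place_of gives the robot as it stands.
- The arm moves only by the tool drive_tool, never from a script. Its argument "motion" is a list of rows, each a list of 7 numbers: the shift along the tool's x, y, z in m, then the turn, a rotation vector about the tool's x, y, z in rad, then the gripper's target within -1 to 1 (fully open at 1, half-way at 0, shut at -1). In form: [[x, y, z, ax, ay, az, jaw], ...]. A call has 1 to 20 rows; each row is the pose to reach, as a shift and turn from the pose commanded when the call began, along the tool's axes at that moment; what a row does not reach only later rows make up. A row lasts 1/12 s, in which the tool goes at most 41.7 mm and 7.16 degrees, less where a joint would pass 70% of its speed; a pose out of reach is approached as far as the arm can. A call with a gripper value outside its range is refused whole. The fingers move at their own pace and stop on an object; "squeeze" is the grip in N (left out, the last holds). Time passes only in rows, so rows that repeat a pose let the fingers close. It gives the time, the measured TCP pose, the force, the opening and the grip force at its end, in the units of the state.
- robot.state(): the state, without advancing time (a new reading comes with each control period).
- snapshot(name): name is "side" or "top" or "wrist"; returns a dict with "color" (420x560x3 uint8, red, green, blue), "range_z" (420x560 float32, m along the optical axis (not along the pixel's ray), 0 where there is no reading), "camera_matrix" (3x3 intrinsics, pixels), "world_to_cam" (4x4, takes a point from world to camera coordinates); the wrist camera has in their place "hand_eye" (4x4, takes a point from camera to tool coordinates, whose origin is the TCP and whose axes are the flange's). Camera axes: x right, y down, z forward; pixel columns grow to the right and rows downward; lengths in m; the calibration is good to about 2 mm. The wrist camera is an equidistant fisheye: a pixel r from the principal point sees the ray r / f radians off the axis. A picture is of the moment at which its call begins: read the wrist's pose just before it.
- job.close_job(): hands the job in; it is judged then, once.
Trained networks look in the newest picture that a camera, given by its name, has taken for a name from the list of things; names that differ only in an ending like _2 or _b are one class to them, and where a whole thing is asked for, a point or a joint stands for the part that bears it (a point fixed in the world has none). Each returns a list of dicts, best first, with "conf" (0 to 1); they miss things now and then, are a little off and sometimes report something else, mostly with a low value. They report only what shows in the picture. A call takes as long as a camera call.
- spot_in(camera, label): "position" ([x, y, z] in m, in the coordinates of the camera as it stood for that picture, good to about 4 mm: the middle of the surface that is visible of it).
- outline_of(camera, label): "pixels" (420x560 bool, what is visible of it).
- place_of(camera, label): "position" ([x, y, z] in m, in the coordinates of the camera as it stood for that picture, good to about 4 mm: a listed point, or the origin of a listed thing).
The state is a dict: "clock": time; "q": joint angles; "joint_velocities": joint speeds; "joint_efforts": joint torques, N m; "tcp_pos": TCP position; "tool_rot": TCP orientation; "wrist_force": force on the tool from outside, world axes, zero at the start; "torque": the same for the moment, N m; "finger_gap": finger opening in m; "finger_force": force on a finger pad.
Only numpy, scipy, OpenCV 4.12 (cv2) and the standard library are available. Lean on these libraries where they do the work, as an engineer would, in place of code of your own. Each camera call takes 0.05 s, during which the arm holds its last target. There are 200 camera calls.

## Working session

There is one attempt and no reset: what is moved stays moved. The work goes in short steps, Python scripts to look and compute and a tool call to move; the robot and the scene stay as the last step left them, time stands still between calls to the robot, and variables do not carry over. Pictures are saved under pics/ and viewed, at most 10 in all, crops included, and the job is handed in when it is done.

Besides the shell and the picture viewer there is one more tool, called by a JSON object that holds its "name" and its "arguments", one argument or row to a line. drive_tool: Moves the arm, as the interface text tells. Its arguments: {"type":"object","properties":{"motion":{"type":"array"},"squeeze":{"type":"number"}},"required":["motion"]}

```bash
ls; mkdir -p pics
cat > h.py <<'E'
import numpy as np, cv2
from scipy.spatial.transform import Rotation as R
from cell import robot, snapshot, job, spot_in, outline_of, place_of
def rot(q): return R.from_quat([q[1],q[2],q[3],q[0]])
def snap(name,fn=None):
    s=robot.state(); p=snapshot(name)
    if fn: cv2.imwrite('pics/'+fn,p['color'][:,:,::-1])
    if 'hand_eye' in p:
        T=np.eye(4);T[:3,:3]=rot(s['tool_rot']).as_matrix();T[:3,3]=s['tcp_pos']
        p['c2w']=T@p['hand_eye']
    else: p['c2w']=np.linalg.inv(p['world_to_cam'])
    return p
def tow(p,X): X=np.atleast_2d(X); return X@p['c2w'][:3,:3].T+p['c2w'][:3,3]
def cloud(p):
    K=p['camera_matrix'];z=p['range_z'];v,u=np.mgrid[:z.shape[0],:z.shape[1]]
    x=(u-K[0,2])/K[0,0];y=(v-K[1,2])/K[1,1]
    if 'hand_eye' in p:
        r=np.hypot(x,y)+1e-9;k=np.tan(np.minimum(r,1.5))/r;x=x*k;y=y*k
    return tow(p,np.stack([x*z,y*z,z],-1).reshape(-1,3)).reshape(z.shape+(3,))
def find(p,cam,names,f=place_of):
    for n in names:
        for d in f(cam,n)[:2]: print(cam,n,round(d['conf'],2),tow(p,d['position'])[0].round(4))
E
python3 - <<'E'
from h import *
s=robot.state();print({k:np.round(v,3) for k,v in s.items()})
p=snap('top','top0.png');find(p,'top',['tenon','leg_foot','bed','pad_face','ball_center','offcut','batten','glue','mug','hammer','screwdriver','sander'])
p=snap('side','side0.png');find(p,'side',['tenon','leg_foot','bed','pad_face','ball_center'])
E
```

```text
pics
{'clock': np.float64(0.0), 'q': array([ 1.112,  0.259,  1.536,  0.   ,  1.348, -0.203]), 'joint_velocities': array([ 0.   ,  0.   ,  0.001, -0.001, -0.001, -0.002]), 'joint_efforts': array([-1.000e-03, -4.373e+01, -2.840e+01,  7.200e-02,  4.200e-02,
       -0.000e+00]), 'tcp_pos': array([0.139, 0.532, 0.191]), 'tool_rot': array([-0.   ,  0.128,  0.992, -0.001]), 'wrist_force': array([0.043, 0.624, 0.154]), 'torque': array([ 0.078,  0.031, -0.037]), 'finger_force': np.float64(0.0), 'finger_gap': np.float64(0.093)}
top tenon 0.73 [ 0.4787 -0.2976  0.0662]
top tenon 0.61 [0.7173 0.3444 0.0014]
top leg_foot 0.51 [ 0.4784 -0.2958  0.0047]
top bed 0.56 [0.5191 0.0704 0.0166]
top bed 0.21 [0.5472 0.1807 0.1331]
top ball_center 0.44 [0.5496 0.183  0.1334]
top offcut 0.62 [ 0.681  -0.2438 -0.0011]
top batten 0.86 [ 5.317e-01 -4.350e-01 -4.000e-04]
top batten 0.28 [ 0.5205  0.0711 -0.0056]
top glue 0.45 [ 0.3863 -0.1412 -0.0048]
top mug 0.97 [ 0.718   0.3455 -0.003 ]
top hammer 0.7 [ 0.488   0.4748 -0.001 ]
top screwdriver 0.78 [ 0.3763 -0.3183 -0.0063]
top screwdriver 0.74 [ 0.4793 -0.2964  0.0034]
top sander 0.96 [ 0.3822 -0.1439 -0.0037]
top sander 0.65 [0.5215 0.071  0.0009]
side tenon 0.73 [ 0.4781 -0.2965  0.0694]
side leg_foot 0.59 [ 4.801e-01 -3.019e-01  2.000e-04]
side bed 0.97 [0.5263 0.0675 0.0205]
side pad_face 0.77 [0.5304 0.0932 0.0339]
side ball_center 0.61 [0.547  0.1814 0.1292]
side ball_center 0.29 [ 0.4818 -0.3029  0.0026]
```

View pics/top0.png

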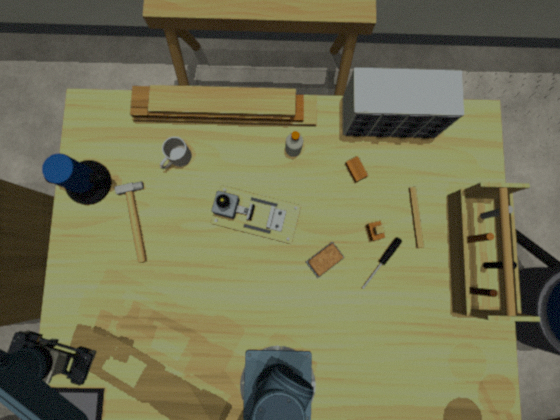

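View pics/side0.png

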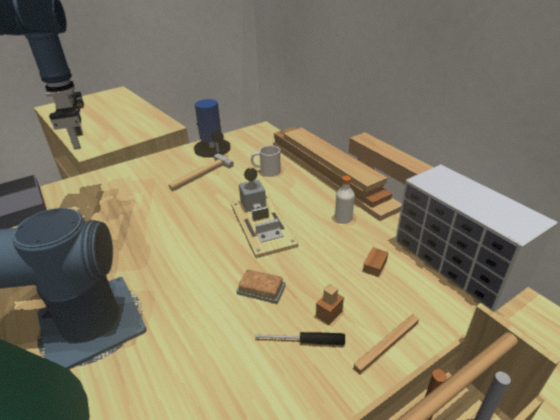

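Run:
```python
from h import *
p=snap('top');C=cloud(p)
def rect(m,n):
    P=C[m][:,:2]
    c,(a,b),t=cv2.minAreaRect((P*1000).astype(np.float32));print(n,m.sum(),np.round(c,1),round(a,1),round(b,1),round(t,1))
X,Y,Z=C[...,0],C[...,1],C[...,2]
near=lambda x,y,r:(np.hypot(X-x,Y-y)<r)
rect(near(.478,-.297,.06)&(Z>.035)&(Z<.06),'shoulder')
rect(near(.478,-.297,.06)&(Z>.07),'tenon')
rect(near(.5475,.182,.07)&(Z>.07)&(Z<.095),'gearbox')
m=near(.5475,.182,.05)&(Z>.115);rect(m,'ball');print(Z[m].max())
rect(near(.53,.07,.25)&(Z>.009)&(Z<.022),'bed')
rect(near(.51,.04,.045)&(Z>.03)&(Z<.06),'stop')
rect(near(.53,.1,.035)&(Z>.03)&(Z<.06),'pad')
```

```text
shoulder 165 [ 477.7 -297.6] 55.3 40.8 15.0
tenon 70 [ 478.  -298.5] 23.5 24.8 15.0
gearbox 363 [547.1 179.9] 70.1 70.7 76.5
ball 154 [545.6 179.1] 37.1 40.0 40.4
0.15304662455855023
bed 2500 [533.4   2.6] 402.3 372.8 46.3
stop 90 [513.3  38.8] 33.5 66.6 56.3
pad 142 [531.7 114. ] 40.9 50.8 76.7
```

The leg (top view, about (376,231)) stands upright, tenon up. The jig sits at about (255,215), with its ball at (224,201). I'll carry the leg by its tenon, closing along leg x, after a closer wrist look from above.

```bash
cat >> h.py <<'E'
def go(pos,yaw):
    """shift (tool axes) and rotvec to TCP pos with tool pointing down, tool y at world yaw (deg)"""
    s=robot.state();r=rot(s['tool_rot']);a=np.radians(yaw)
    y=np.array([np.cos(a),np.sin(a),0]);z=np.array([0,0,-1.]);t=R.from_matrix(np.stack([np.cross(y,z),y,z],1))
    print('from',np.round(s['tcp_pos'],4),'shift',r.inv().apply(np.array(pos)-s['tcp_pos']).round(4),'turn',(r.inv()*t).as_rotvec().round(4))
E
python3 - <<'E'
from h import *
go([.36,.15,.2],75.3);go([.478,-.298,.2],15)
E
```

```text
from [0.1392 0.5321 0.1919] shift [-0.3104 -0.3138 -0.0081] turn [-0.     -0.      0.0007]
from [0.1392 0.5321 0.1919] shift [-0.5379 -0.7173 -0.0081] turn [-0.     -0.      1.0532]
```

{"name": "drive_tool", "arguments": {
  "motion": [
    [-0.31,-0.314,-0.008,0,0,0.5,1],
    [-0.31,-0.314,-0.008,0,0,0.5,1],
    [-0.31,-0.314,-0.008,0,0,0.5,1],
    [-0.31,-0.314,-0.008,0,0,0.5,1],
    [-0.31,-0.314,-0.008,0,0,0.5,1],
    [-0.31,-0.314,-0.008,0,0,0.5,1],
    [-0.31,-0.314,-0.008,0,0,0.5,1],
    [-0.31,-0.314,-0.008,0,0,0.5,1],
    [-0.31,-0.314,-0.008,0,0,0.5,1],
    [-0.31,-0.314,-0.008,0,0,0.5,1],
    [-0.538,-0.717,-0.008,0,0,1.053,1],
    [-0.538,-0.717,-0.008,0,0,1.053,1],
    [-0.538,-0.717,-0.008,0,0,1.053,1],
    [-0.538,-0.717,-0.008,0,0,1.053,1],
    [-0.538,-0.717,-0.008,0,0,1.053,1],
    [-0.538,-0.717,-0.008,0,0,1.053,1],
    [-0.538,-0.717,-0.008,0,0,1.053,1],
    [-0.538,-0.717,-0.008,0,0,1.053,1],
    [-0.538,-0.717,-0.008,0,0,1.053,1],
    [-0.538,-0.717,-0.008,0,0,1.053,1]
  ]
}}

```text
clock: 2.67
tcp_pos: [0.4594, -0.2324, 0.1999]
tool_rot: [0.0, 0.609, 0.793, 0.0]
wrist_force: [0.0, -0.2, -0.4]
finger_gap: 0.093
finger_force: 0.0
```

{"name": "drive_tool", "arguments": {
  "motion": [
    [0,0,0,0,0,0,1],
    [0,0,0,0,0,0,1]
  ]
}}

```text
clock: 2.83
tcp_pos: [0.4593, -0.232, 0.1991]
tool_rot: [-0.001, 0.61, 0.792, 0.0]
wrist_force: [0.4, 0.6, -0.5]
finger_gap: 0.093
finger_force: 0.0
```

Run:
```python
from h import *
go([.478,-.298,.16],15);p=snap('wrist','w1.png');C=cloud(p)
find(p,'wrist',['tenon','leg_foot'])
X,Y,Z=C[...,0],C[...,1],C[...,2]
n=np.hypot(X-.478,Y+.298)<.06
for lo,hi in((.04,.06),(.075,.1)):
    m=n&(Z>lo)&(Z<hi);print(m.sum(),np.median(Z[m]),cv2.minAreaRect((C[m][:,:2]*1000).astype(np.float32)))
```

```text
from [ 0.4593 -0.232   0.1991] shift [-0.0687  0.0012  0.039 ] turn [-0.0006 -0.001  -0.0032]
wrist tenon 0.61 [ 0.4808 -0.3032  0.0654]
wrist leg_foot 0.64 [ 0.4829 -0.3013 -0.004 ]
1187 0.049972758314028864 ((480.3105163574219, -300.3559875488281), (56.24458312988281, 39.14627456665039), 15.040009498596191)
567 0.08588214979618825 ((480.4998779296875, -300.9081115722656), (23.097291946411133, 24.561904907226562), 14.703521728515625)
```

Run:
```python
from h import *
go([.4795,-.2995,.12],15);go([.4795,-.2995,.057],15)
```

```text
from [ 0.4589 -0.2287  0.1997] shift [-0.0738  0.0015  0.0796] turn [-0.0003 -0.001   0.0009]
from [ 0.4589 -0.2287  0.1997] shift [-0.0738  0.0015  0.1426] turn [-0.0003 -0.001   0.0009]
```

{"name": "drive_tool", "arguments": {
  "motion": [
    [-0.074,0.002,0.08,0,0,0,1],
    [-0.074,0.002,0.08,0,0,0,1],
    [-0.074,0.002,0.08,0,0,0,1],
    [-0.074,0.002,0.08,0,0,0,1],
    [-0.074,0.002,0.08,0,0,0,1],
    [-0.074,0.002,0.08,0,0,0,1]
  ]
}}

```text
clock: 3.48
tcp_pos: [0.4807, -0.2995, 0.121]
tool_rot: [0.0, 0.608, 0.794, 0.0]
wrist_force: [-0.2, -0.5, 0.1]
finger_gap: 0.0932
finger_force: 0.0
```

Run:
```python
from h import *
go([.4795,-.2995,.057],15)
for i in range(3):
    p=snap('wrist');s=robot.state();print(s['clock'],np.round(s['tcp_pos'],4))
C=cloud(p);X,Y,Z=C[...,0],C[...,1],C[...,2]
m=(np.hypot(X-.478,Y+.298)<.03)&(Z>.075)&(Z<.1);print(m.sum(),cv2.minAreaRect((C[m][:,:2]*1000).astype(np.float32)))
```

```text
from [ 0.4807 -0.2995  0.121 ] shift [ 0.0003 -0.0012  0.064 ] turn [0.0006 0.0002 0.0015]
3.5333 [ 0.481  -0.2998  0.1215]
3.5833 [ 0.4811 -0.3     0.1217]
3.6333 [ 0.4811 -0.3002  0.1217]
1092 ((480.4999084472656, -300.65911865234375), (23.885141372680664, 23.768739700317383), 14.998333930969238)
```

{"name": "drive_tool", "arguments": {
  "motion": [
    [0,0,0.03,0,0,0,1],
    [0,0,0.05,0,0,0,1],
    [0,0,0.064,0,0,0,1],
    [0,0,0.064,0,0,0,1],
    [0,0,0.064,0,0,0,1],
    [0,0,0.064,0,0,0,-1],
    [0,0,0.064,0,0,0,-1],
    [0,0,0.064,0,0,0,-1],
    [0,0,0.064,0,0,0,-1],
    [0,0,0.064,0,0,0,-1],
    [0,0,0.064,0,0,0,-1],
    [0,0,0.064,0,0,0,-1],
    [0,0,0.064,0,0,0,-1],
    [0,0,0.064,0,0,0,-1],
    [0,0,0.064,0,0,0,-1],
    [0,0,0.064,0,0,0,-1]
  ],
  "squeeze": 20
}}

```text
clock: 4.97
tcp_pos: [0.4804, -0.301, 0.0557]
tool_rot: [-0.0, 0.609, 0.793, -0.0]
wrist_force: [-0.3, -0.6, 1.3]
finger_gap: 0.0244
finger_force: 0.3
```

{"name": "drive_tool", "arguments": {
  "motion": [
    [0,0,0,0,0,0,-1],
    [0,0,0,0,0,0,-1],
    [0,0,0,0,0,0,-1],
    [0,0,-0.03,0,0,0,-1],
    [0,0,-0.06,0,0,0,-1],
    [0,0,-0.09,0,0,0,-1],
    [0,0,-0.1,0,0,0,-1],
    [0,0,-0.1,0,0,0,-1],
    [0,0,-0.1,0,0,0,-1]
  ]
}}

```text
clock: 5.72
tcp_pos: [0.4803, -0.3009, 0.1552]
tool_rot: [-0.0, 0.609, 0.793, 0.0]
wrist_force: [0.8, -0.3, -1.5]
finger_gap: 0.0235
finger_force: 20.0
```

Run:
```python
from h import *
s=robot.state();print(s['finger_gap'],s['finger_force'])
go([.5,-.05,.155],-13.5);go([.5204,.0711,.155],-13.5)
```

```text
0.023517084573697083 19.999237060546875
from [ 0.4803 -0.3009  0.1552] shift [2.372e-01 8.400e-02 2.000e-04] turn [-0.     -0.      0.4976]
from [ 0.4803 -0.3009  0.1552] shift [3.489e-01 1.351e-01 2.000e-04] turn [-0.     -0.      0.4976]
```

{"name": "drive_tool", "arguments": {
  "motion": [
    [0.29,0.11,0,0,0,0.498,-1],
    [0.29,0.11,0,0,0,0.498,-1],
    [0.29,0.11,0,0,0,0.498,-1],
    [0.29,0.11,0,0,0,0.498,-1],
    [0.29,0.11,0,0,0,0.498,-1],
    [0.29,0.11,0,0,0,0.498,-1],
    [0.29,0.11,0,0,0,0.498,-1],
    [0.29,0.11,0,0,0,0.498,-1],
    [0.29,0.11,0,0,0,0.498,-1],
    [0.29,0.11,0,0,0,0.498,-1],
    [0.29,0.11,0,0,0,0.498,-1],
    [0.29,0.11,0,0,0,0.498,-1]
  ]
}}

```text
clock: 6.72
tcp_pos: [0.511, 0.0066, 0.1546]
tool_rot: [-0.001, 0.786, 0.619, -0.001]
wrist_force: [0.8, 0.0, -0.2]
finger_gap: 0.023
finger_force: 20.0
```

Run:
```python
from h import *
p=snap('wrist','w2.png');C=cloud(p)
find(p,'wrist',['bed','pad_face','ball_center','leg_foot','tenon'])
q=snap('top');find(q,'top',['bed','pad_face'])
np.savez('w2.npz',C=C,T=cloud(q))
s=robot.state();print(s['tcp_pos'],s['finger_gap'])
def jig(C):
    e=np.array([.9724,-.2334]);f=np.array([.2334,.9724]);d=C[...,:2]-[.5204,.0711]
    return d@e,d@f,C[...,2]
for n,D in(('wrist',C),('top',cloud(q))):
    x,y,z=jig(D)
    for k,m in(('gear',(abs(x)<.06)&(y>.06)&(y<.16)&(z>.078)&(z<.092)),('pad',(abs(x)<.04)&(y>0)&(y<.07)&(z>.035)&(z<.055)),('stop',(abs(x)<.05)&(y>-.1)&(y<-.01)&(z>.04)&(z<.053)),('bed',(abs(x)<.075)&(y>-.03)&(y<.03)&(z>.01)&(z<.02)),('ball',(abs(x)<.03)&(y>.07)&(y<.15)&(z>.12))):
        if m.sum()>5: print(n,k,m.sum(),'x',np.percentile(x[m],[1,99]).round(4),'y',np.percentile(y[m],[1,99]).round(4),'z',np.median(z[m]).round(4),cv2.minAreaRect((D[m][:,:2]*1000).astype(np.float32))[2])
```

```text
wrist bed 0.68 [0.5208 0.0675 0.0151]
wrist pad_face 0.66 [0.5335 0.0883 0.0346]
wrist tenon 0.81 [0.5135 0.0042 0.1643]
top bed 0.56 [0.5207 0.0722 0.0124]
[0.51160063 0.00723078 0.15587688] 0.023346843812300105
wrist gear 3702 x [-0.0309  0.0372] y [0.0751 0.1201] z 0.0849 75.97078704833984
wrist pad 1724 x [-0.0206  0.0283] y [0.0221 0.0691] z 0.0466 76.87825012207031
wrist stop 1002 x [-0.0298  0.039 ] y [-0.0416 -0.0292] z 0.0469 77.15904235839844
wrist bed 6914 x [-0.0591  0.0675] y [-0.0295  0.029 ] z 0.0152 76.4683609008789
wrist ball 661 x [-0.0136  0.0194] y [0.0893 0.0988] z 0.1365 75.014404296875
top gear 342 x [-0.0343  0.0343] y [0.0775 0.146 ] z 0.0846 76.48760986328125
top pad 19 x [-0.0101  0.0111] y [0.0619 0.0699] z 0.0412 74.2028579711914
top stop 6 x [-0.032  -0.0195] y [-0.0397 -0.0366] z 0.0484 1.3476296663284302
top bed 272 x [-0.0633  0.0365] y [-0.0161  0.0191] z 0.0148 77.11164855957031
top ball 154 x [-0.0195  0.0192] y [0.0924 0.1291] z 0.1448 45.78996276855469
```

View pics/w2.png

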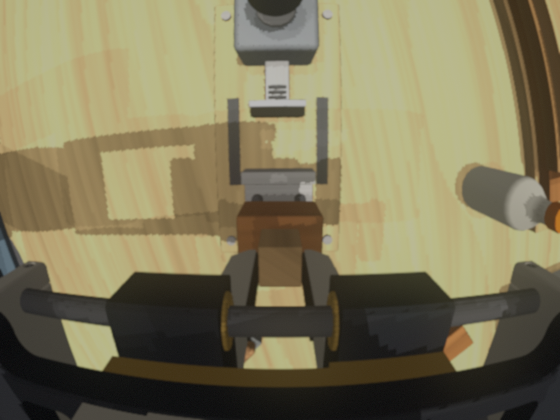

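Run:
```python
from h import *
C=np.load('w2.npz')['C']
e=np.array([.9724,-.2334]);f=np.array([.2334,.9724]);d=C[...,:2]-[.5204,.0711]
x,y,z=d@e,d@f,C[...,2]
t=np.array([.5116,.0070])-[.5204,.0711];tx,ty=t@e,t@f;print('tcp',tx,ty)
m=(abs(x-tx)<.05)&(y-ty>-.01)&(y-ty<.05)&(z>.08)&(z<.156)
for lo,hi in((.09,.142),(.142,.156),(.156,.2)):
    m=(abs(x-tx)<.045)&(abs(y-ty)<.045)&(z>lo)&(z<hi)
    if m.sum()>9: print(lo,m.sum(),np.percentile(x[m],[1,99]).round(4),np.percentile(y[m],[1,50,99]).round(4),np.median(z[m]))
# pad face, stop face edges at several heights
for lo,hi in((.02,.03),(.03,.04),(.044,.049)):
    m=(abs(x-.004)<.02)&(y>.0)&(y<.04)&(z>lo)&(z<hi);n=(abs(x-.004)<.03)&(y<0)&(y>-.06)&(z>lo)&(z<hi)
    print(lo,m.sum(),np.percentile(y[m],[2,50]).round(4) if m.sum() else '',n.sum(),np.percentile(y[n],[50,98]).round(4) if n.sum() else '')
```

```text
tcp 0.006403820000000076 -0.06438475999999997
0.09 992 [-0.0209  0.0327] [-0.0463 -0.0458 -0.0454] 0.12325556356523083
0.142 2397 [-0.0215  0.0335] [-0.0689 -0.053  -0.0454] 0.1488174498299142
0.156 3100 [-0.0168  0.0304] [-0.0762 -0.0573 -0.0529] 0.1849698699545827
0.02 28 [0.0219 0.022 ] 227 [-0.0539 -0.0291]
0.03 21 [0.0221 0.0222] 80 [-0.0294 -0.029 ]
0.044 552 [0.0226 0.0283] 831 [-0.035  -0.0294]
```

{"name": "drive_tool", "arguments": {
  "motion": [
    [0.031,-0.001,0,0,0,0,-1],
    [0.062,-0.002,0,0,0,0,-1],
    [0.062,-0.002,0,0,0,0,-1],
    [0.062,-0.002,0,0,0,0,-1],
    [0.062,-0.002,0.02,0,0,0,-1],
    [0.062,-0.002,0.04,0,0,0,-1],
    [0.062,-0.002,0.055,0,0,0,-1],
    [0.062,-0.002,0.065,0,0,0,-1],
    [0.062,-0.002,0.075,0,0,0,-1],
    [0.062,-0.002,0.08,0,0,0,-1],
    [0.062,-0.002,0.08,0,0,0,-1],
    [0.062,-0.002,0.08,0,0,0,-1]
  ]
}}

```text
clock: 8.17
tcp_pos: [0.5244, 0.068, 0.0761]
tool_rot: [0.0, 0.786, 0.619, 0.0]
wrist_force: [0.6, 0.4, 0.1]
finger_gap: 0.0234
finger_force: 20.0
```

Run:
```python
from h import *
p=snap('side','s1.png');s=robot.state();print(s['tcp_pos'],s['wrist_force'],s['finger_force'])
find(p,'side',['leg_foot','tenon','bed'])
im=cv2.imread('pics/s1.png')[150:270,190:340];cv2.imwrite('pics/s1c.png',cv2.resize(im,None,fx=4,fy=4,interpolation=cv2.INTER_CUBIC))
```

```text
[0.52472487 0.06811291 0.07643892] [-0.27103179 -0.18392728 -0.77536915] 19.998408257961273
side leg_foot 0.68 [0.5235 0.0636 0.0191]
side tenon 0.86 [0.5234 0.0691 0.0878]
side bed 0.88 [0.5266 0.0694 0.0177]
side bed 0.72 [0.5232 0.067  0.0214]
```

View pics/s1c.png

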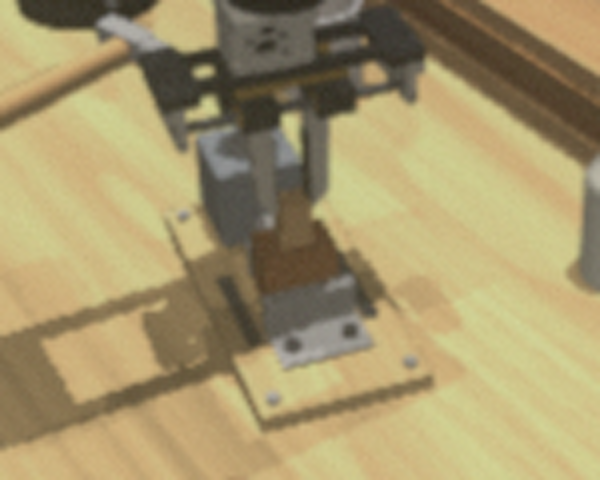

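The crop shows the leg between stop and pad (crop px about (300,260)), square to the jig and about 5 mm above the bed. I'll set it down now.

{"name": "drive_tool", "arguments": {
  "motion": [
    [0,0,0.003,0,0,0,-1],
    [0,0,0.005,0,0,0,-1],
    [0,0,0.006,0,0,0,-1],
    [0,0,0.006,0,0,0,-1],
    [0,0,0.006,0,0,0,-1],
    [0,0,0.006,0,0,0,-1]
  ]
}}

```text
clock: 8.87
tcp_pos: [0.5244, 0.0681, 0.0708]
tool_rot: [0.001, 0.785, 0.619, 0.0]
wrist_force: [-2.2, -0.2, 6.8]
finger_gap: 0.0236
finger_force: 20.0
```

{"name": "drive_tool", "arguments": {
  "motion": [
    [0,0,0,0,0,0,-0.2],
    [0,0,0,0,0,0,0],
    [0,0,0,0,0,0,0.3],
    [0,0,0,0,0,0,0.6],
    [0,0,0,0,0,0,1],
    [0,0,0,0,0,0,1],
    [0,0,0,0,0,0,1],
    [0,0,-0.03,0,0,0,1],
    [0,0,-0.06,0,0,0,1],
    [0,0,-0.09,0,0,0,1],
    [0,0,-0.12,0,0,0,1],
    [0,0,-0.12,0,0,0,1],
    [0,0,-0.12,0,0,0,1]
  ]
}}

```text
clock: 9.95
tcp_pos: [0.5255, 0.0682, 0.1918]
tool_rot: [0.002, 0.785, 0.619, 0.002]
wrist_force: [-1.0, 1.2, 0.4]
finger_gap: 0.0931
finger_force: 0.0
```

Run:
```python
from h import *
for i in range(2): p=snap('wrist','w3.png')
C=cloud(p);find(p,'wrist',['leg_foot','ball_center','bed','pad_face'])
s=robot.state();print(s['tcp_pos'],s['finger_gap'],s['torque'])
e=np.array([.9724,-.2334]);f=np.array([.2334,.9724]);d=C[...,:2]-[.5204,.0711];x,y,z=d@e,d@f,C[...,2]
for k,m in(('gear',(abs(x)<.06)&(y>.05)&(y<.17)&(z>.078)&(z<.092)),('ball',(abs(x)<.03)&(y>.07)&(y<.15)&(z>.12)),('shoulder',(abs(x)<.05)&(abs(y)<.045)&(z>.06)&(z<.069)),('tenon',(abs(x)<.05)&(abs(y)<.045)&(z>.092)&(z<.11)),('pad',(abs(x)<.03)&(y>.015)&(y<.035)&(z>.044)&(z<.052)),('stop',(abs(x)<.05)&(y>-.06)&(y<-.015)&(z>.043)&(z<.051))):
    if m.sum()>5: print(k,m.sum(),'x',np.percentile(x[m],[1,99]).round(4),'y',np.percentile(y[m],[1,99]).round(4),'z',np.median(z[m]).round(4),cv2.minAreaRect((C[m][:,:2]*1000).astype(np.float32))[2])
m=(abs(x)<.03)&(y>.07)&(y<.16)&(z>.115)
P=C[m];A=np.c_[2*P,np.ones(len(P))];b=(P**2).sum(1);c=np.linalg.lstsq(A,b,rcond=None)[0];print('sphere',c[:3],np.sqrt(c[3]+c[:3]@c[:3]))
from scipy.optimize import least_squares
print(least_squares(lambda c:np.linalg.norm(P-c,axis=1)-.021,[.5465,.18,.13],loss='soft_l1',f_scale=.002).x,len(P))
q=snap('top');D=cloud(q);m=(np.hypot(D[...,0]-.5465,D[...,1]-.18)<.025)&(D[...,2]>.115)&(D[...,2]<.16);P=D[m]
print('top',least_squares(lambda c:np.linalg.norm(P-c,axis=1)-.021,[.5465,.18,.13],loss='soft_l1',f_scale=.002).x,len(P))
```

```text
wrist pad_face 0.87 [0.5343 0.0905 0.0338]
[0.52329288 0.06836173 0.18839064] 0.09304098141102321 [-0.01771392  0.06638744  0.04272624]
gear 3257 x [-0.0313  0.0373] y [0.0758 0.1448] z 0.0847 77.61579895019531
ball 2275 x [-0.0158  0.0222] y [0.0904 0.1281] z 0.1454 47.714576721191406
shoulder 1374 x [-0.0229  0.0319] y [-0.0211  0.0174] z 0.065 76.61422729492188
tenon 732 x [-0.0073  0.0161] y [-0.0138  0.0095] z 0.101 75.96782684326172
pad 634 x [-0.0208  0.0282] y [0.0172 0.0343] z 0.0483 76.61726379394531
stop 699 x [-0.0304  0.0389] y [-0.0414 -0.0294] z 0.047 77.290771484375
sphere [0.54912458 0.17756758 0.13065264] 0.02048580830980979
[0.54914127 0.17767393 0.12994837] 2275
top [0.54615865 0.18078712 0.13148887] 25
```

View pics/w3.png

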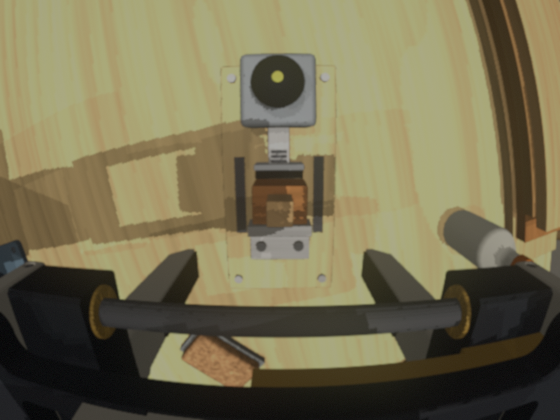

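The leg stands between pad and stop (around (280,203)), square and released. The ball is at (277,80). Next I go above the ball.

Run:
```python
from h import *
go([.5491,.1777,.19],-13.4)
```

```text
from [0.5235 0.0683 0.1886] shift [ 0.1123 -0.0007 -0.0014] turn [-0.0022  0.0004 -0.0021]
```

{"name": "drive_tool", "arguments": {
  "motion": [
    [0.03,-0.001,-0.002,0,0,0,1],
    [0.06,-0.001,-0.002,0,0,0,1],
    [0.09,-0.001,-0.002,0,0,0,1],
    [0.112,-0.001,-0.002,0,0,0,1],
    [0.112,-0.001,-0.002,0,0,0,1],
    [0.112,-0.001,-0.002,0,0,0,1],
    [0.112,-0.001,-0.002,0,0,0,1],
    [0.112,-0.001,-0.002,0,0,0,1]
  ]
}}

```text
clock: 10.97
tcp_pos: [0.5491, 0.1764, 0.1915]
tool_rot: [-0.0, 0.786, 0.619, -0.0]
wrist_force: [-0.7, -0.6, -0.3]
finger_gap: 0.0929
finger_force: 0.0
```

Run:
```python
from h import *
from scipy.optimize import least_squares
p=snap('wrist');C=cloud(p)
m=(np.hypot(C[...,0]-.549,C[...,1]-.178)<.025)&(C[...,2]>.115)&(C[...,2]<.16);P=C[m]
c=least_squares(lambda c:np.linalg.norm(P-c,axis=1)-.021,[.5465,.18,.13],loss='soft_l1',f_scale=.002).x;print(c,len(P))
go([c[0],c[1],.111],-13.4);s=robot.state();print(s['torque'],s['q'])
```

```text
[0.54903106 0.17749665 0.12996556] 2066
from [0.5492 0.1764 0.1916] shift [ 0.0011 -0.0004  0.0806] turn [-0.0004  0.0005 -0.0033]
[-0.11119255  0.10040058  0.01457438] [ 1.17634049e-01  3.07199991e-01  1.46893937e+00 -3.07377784e-04
  1.36597172e+00  3.54889057e-01]
```

{"name": "drive_tool", "arguments": {
  "motion": [
    [0.001,0,0.03,0,0,0,1],
    [0.001,0,0.06,0,0,0,1],
    [0.001,0,0.08,0,0,0,1],
    [0.001,0,0.081,0,0,0,1],
    [0.001,0,0.081,0,0,0,1],
    [0.001,0,0.081,0,0,0,1],
    [0.001,0,0.081,0,0,0,-1],
    [0.001,0,0.081,0,0,0,-1],
    [0.001,0,0.081,0,0,0,-1],
    [0.001,0,0.081,0,0,0,-1],
    [0.001,0,0.081,0,0,0,-1],
    [0.001,0,0.081,0,0,0,-1],
    [0.001,0,0.081,0,0,0,-1],
    [0.001,0,0.081,0,0,0,-1],
    [0.001,0,0.081,0,0,0,-1],
    [0.001,0,0.081,0,0,0,-1],
    [0.001,0,0.081,0,0,0,-1],
    [0.001,0,0.081,0,0,0,-1]
  ],
  "squeeze": 60
}}

```text
clock: 12.52
tcp_pos: [0.5489, 0.1786, 0.1105]
tool_rot: [-0.0, 0.785, 0.619, -0.0]
wrist_force: [-1.2, 0.6, -0.5]
finger_gap: 0.0354
finger_force: 55.8
```

Run:
```python
from h import *
s=robot.state();print({k:np.round(s[k],4) for k in('clock','tcp_pos','wrist_force','torque','finger_gap','finger_force')})
for i in range(5): snapshot('top');print(robot.state()['torque'].round(3))
```

```text
{'clock': np.float64(12.5167), 'tcp_pos': array([0.5489, 0.1786, 0.1105]), 'wrist_force': array([-1.194 ,  0.6027, -0.4521]), 'torque': array([ 0.1326,  0.4888, -0.0785]), 'finger_gap': np.float64(0.0354), 'finger_force': np.float64(55.835)}
[ 0.11   0.518 -0.02 ]
[ 0.166  0.55  -0.011]
[ 0.124  0.647 -0.042]
[ 0.186  0.648 -0.063]
[ 0.189  0.701 -0.009]
```

Run:
```python
from h import *
p=snap('wrist','w4.png');snap('side','s2.png')
s=robot.state();print({k:np.round(s[k],4) for k in('clock','tcp_pos','wrist_force','torque','finger_gap','finger_force')})
a=cv2.imread('pics/w4.png')[:,100:460];b=cv2.resize(cv2.imread('pics/s2.png')[100:240,200:320],(360,420),interpolation=cv2.INTER_CUBIC)
cv2.imwrite('pics/c4.png',np.hstack([a,b]))
```

```text
{'clock': np.float64(12.8667), 'tcp_pos': array([0.5489, 0.1786, 0.1105]), 'wrist_force': array([-4.1908,  1.3207, -1.3861]), 'torque': array([0.1921, 0.72  , 0.0329]), 'finger_gap': np.float64(0.0353), 'finger_force': np.float64(55.6866)}
```

View pics/c4.png

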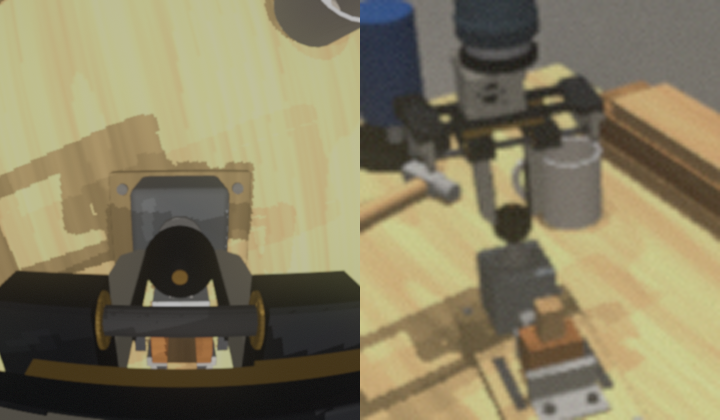

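Wrist view: the ball sits between the fingers, level with the pads. The 35 mm gap probably comes from soft pads at 56 N. I'll test with a partial turn, watching pad travel and moment.

{"name": "drive_tool", "arguments": {
  "motion": [
    [0,0,0,0,0,0.08,-1],
    [0,0,0,0,0,0.16,-1],
    [0,0,0,0,0,0.24,-1],
    [0,0,0,0,0,0.32,-1],
    [0,0,0,0,0,0.4,-1],
    [0,0,0,0,0,0.4,-1],
    [0,0,0,0,0,0.4,-1]
  ]
}}

```text
clock: 13.45
tcp_pos: [0.5493, 0.1784, 0.1105]
tool_rot: [-0.0, 0.892, 0.451, -0.0]
wrist_force: [-2.3, 0.8, -2.3]
finger_gap: 0.0353
finger_force: 55.4
```

```bash
cat >> h.py <<'E'
def yaw(): 
    v=rot(robot.state()['tool_rot']).as_matrix()[:,1];return np.arctan2(v[1],v[0])
def st():
    a=[]
    for i in range(3): p=snap('side');a.append(robot.state()['torque'])
    s=robot.state();print({k:np.round(s[k],4) for k in('clock','tcp_pos','wrist_force','finger_gap','finger_force')},'tz',np.array(a)[:,2].round(3),'yaw',yaw().round(4))
    return p
def padpos(p):
    C=cloud(p);d=C[...,:2]-[.5204,.0711];x=d@[.9724,-.2334];y=d@[.2334,.9724];z=C[...,2]
    for k,m in(('pad',(abs(x)<.03)&(y>.0)&(y<.06)&(z>.041)&(z<.056)),('tenon',(abs(x)<.03)&(y>-.03)&(y<.03)&(z>.09)&(z<.11)),('stop',(abs(x)<.03)&(y>-.06)&(y<-.015)&(z>.04)&(z<.053))):
        if m.sum()>5: print(k,m.sum(),np.percentile(y[m],[2,50,98]).round(4))
E
python3 - <<'E'
from h import *
p=st();padpos(p);find(p,'side',['pad_face','leg_foot'])
E
```

```text
{'clock': np.float64(13.6), 'tcp_pos': array([0.5493, 0.1784, 0.1105]), 'wrist_force': array([-2.943 ,  1.0687, -3.4405]), 'finger_gap': np.float64(0.0353), 'finger_force': np.float64(55.327)} tz [-0.056 -0.002 -0.028] yaw -0.6344
pad 8 [0.0045 0.0151 0.0478]
tenon 68 [-0.0182 -0.0103  0.0079]
stop 128 [-0.0443 -0.0331 -0.0206]
side leg_foot 0.72 [0.5241 0.0644 0.0169]
```

{"name": "drive_tool", "arguments": {
  "motion": [
    [0,0,0,0,0,0.03,-1],
    [0,0,0,0,0,0.06,-1],
    [0,0,0,0,0,0.09,-1],
    [0,0,0,0,0,0.12,-1]
  ]
}}

```text
clock: 14.03
tcp_pos: [0.5494, 0.1783, 0.1105]
tool_rot: [0.0, 0.918, 0.396, -0.0]
wrist_force: [-3.3, 0.7, -4.2]
finger_gap: 0.0353
finger_force: 55.2
```

Run:
```python
from h import *
s=robot.state();print(s['torque'],s['joint_efforts'][5],yaw())
p=snap('side','s3.png');p2=snap('wrist','w5.png')
s=robot.state();print(s['torque'],s['joint_efforts'][5],yaw())
a=cv2.imread('pics/s2.png')[150:230,230:310];b=cv2.imread('pics/s3.png')[150:230,230:310]
c=cv2.imread('pics/w5.png')
f=lambda i:cv2.resize(i,(400,400),interpolation=cv2.INTER_CUBIC)
cv2.imwrite('pics/c5.png',np.hstack([f(a),f(b)]))
```

```text
[0.06459404 0.583554   0.27355081] -0.1623363560065627 -0.7560044988641155
[0.10173862 0.58457939 0.11671532] 0.48240965232253075 -0.755284568320612
```

View pics/c5.png

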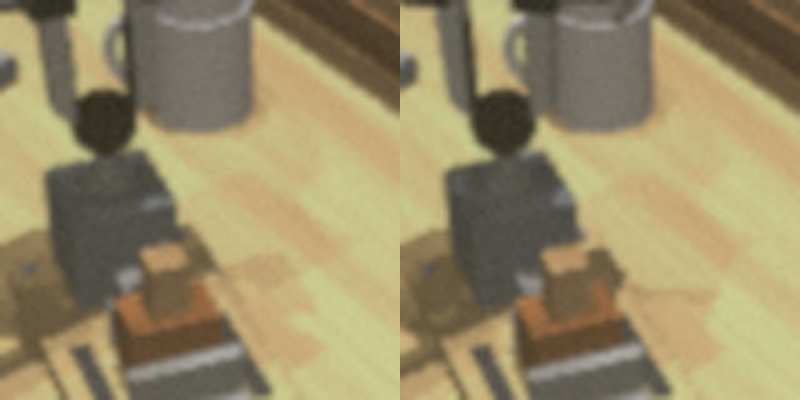

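{"name": "drive_tool", "arguments": {
  "motion": [
    [0,0,0,0,0,0.03,-1],
    [0,0,0,0,0,0.06,-1],
    [0,0,0,0,0,0.09,-1],
    [0,0,0,0,0,0.12,-1],
    [0,0,0,0,0,0.15,-1],
    [0,0,0,0,0,0.18,-1]
  ]
}}

```text
clock: 14.63
tcp_pos: [0.5495, 0.1782, 0.1105]
tool_rot: [0.0, 0.95, 0.312, -0.0]
wrist_force: [-1.8, 0.5, -4.4]
finger_gap: 0.0352
finger_force: 55.1
```

Run:
```python
from h import *
s=robot.state();print(s['torque'],yaw())
p=snap('side');padpos(p);find(p,'side',['pad_face','leg_foot','tenon'])
p=snap('wrist');padpos(p);find(p,'wrist',['pad_face','tenon'])
```

```text
[-0.01845469  0.59714546  0.29483157] -0.9354051231698163
pad 9 [0.0041 0.0183 0.0479]
tenon 62 [-0.0197 -0.0133  0.0047]
stop 137 [-0.0453 -0.0333 -0.0226]
side leg_foot 0.88 [0.5256 0.0644 0.0163]
side tenon 0.73 [0.5222 0.0658 0.0857]
side tenon 0.29 [0.5487 0.1806 0.13  ]
pad 27 [0.0279 0.0289 0.03  ]
```

{"name": "drive_tool", "arguments": {
  "motion": [
    [0,0,0,0,0,0.02,-1],
    [0,0,0,0,0,0.04,-1],
    [0,0,0,0,0,0.06,-1],
    [0,0,0,0,0,0.08,-1],
    [0,0,0,0,0,0.1,-1],
    [0,0,0,0,0,0.12,-1]
  ]
}}

```text
clock: 15.48
tcp_pos: [0.5495, 0.1781, 0.1106]
tool_rot: [0.0, 0.967, 0.254, -0.0]
wrist_force: [-1.5, -1.7, -8.8]
finger_gap: 0.0353
finger_force: 54.4
```

Run:
```python
from h import *
s=robot.state();print(s['torque'],yaw())
p=snap('side');padpos(p);print(robot.state()['torque'])
```

```text
[-0.42398752  0.37047439  0.32103725] -1.0580133456526988
pad 12 [0.0033 0.0422 0.0588]
tenon 65 [-0.0228 -0.0163  0.002 ]
stop 124 [-0.0442 -0.0354 -0.0241]
[-0.40137466  0.343256    0.23919697]
```

{"name": "drive_tool", "arguments": {
  "motion": [
    [0,0,0,0,0,0.015,-1],
    [0,0,0,0,0,0.03,-1],
    [0,0,0,0,0,0.045,-1],
    [0,0,0,0,0,0.06,-1]
  ]
}}

```text
clock: 15.87
tcp_pos: [0.5495, 0.1781, 0.1106]
tool_rot: [0.0, 0.974, 0.225, -0.0]
wrist_force: [-0.9, -3.5, -10.3]
finger_gap: 0.0353
finger_force: 54.1
```

Run:
```python
from h import *
s=robot.state();print(s['torque'],yaw())
```

```text
[-0.62052167  0.28862142  0.33045591] -1.1174927767776697
```

{"name": "drive_tool", "arguments": {
  "motion": [
    [0,0,0,0,0,0.015,-1],
    [0,0,0,0,0,0.03,-1],
    [0,0,0,0,0,0.045,-1]
  ]
}}

```text
clock: 16.12
tcp_pos: [0.5495, 0.1781, 0.1106]
tool_rot: [0.0, 0.979, 0.203, -0.0]
wrist_force: [-0.0, -4.0, -10.1]
finger_gap: 0.0349
finger_force: 53.9
```

Run:
```python
from h import *
s=robot.state();print(s['torque'],yaw());p=snap('side');padpos(p)
```

```text
[-0.83653844  0.20474851  0.36806828] -1.1625030035537036
pad 9 [0.0041 0.0194 0.0566]
tenon 66 [-0.0238 -0.0159  0.0007]
stop 117 [-0.045  -0.0353 -0.025 ]
```

{"name": "drive_tool", "arguments": {
  "motion": [
    [0,0,0,0,0,0.01,-1],
    [0,0,0,0,0,0.02,-1],
    [0,0,0,0,0,0.03,-1]
  ]
}}

```text
clock: 16.42
tcp_pos: [0.5496, 0.1781, 0.1106]
tool_rot: [0.0, 0.982, 0.188, -0.0]
wrist_force: [0.8, -4.9, -11.6]
finger_gap: 0.0356
finger_force: 53.7
```

Run:
```python
from h import *
s=robot.state();print(s['torque'],yaw())
```

```text
[-0.93676289  0.16007163  0.36192866] -1.1919524760382298
```

{"name": "drive_tool", "arguments": {
  "motion": [
    [0,0,0,0,0,0.01,-1],
    [0,0,0,0,0,0.02,-1],
    [0,0,0,0,0,0.03,-1]
  ]
}}

```text
clock: 16.67
tcp_pos: [0.5496, 0.1781, 0.1106]
tool_rot: [0.0, 0.985, 0.174, -0.0]
wrist_force: [-0.6, -5.6, -10.8]
finger_gap: 0.0352
finger_force: 53.7
```

Run:
```python
from h import *
s=robot.state();print(s['torque'],yaw());p=snap('side');padpos(p)
```

```text
[-0.96645068  0.17908787  0.34063887] -1.2220249643119123
pad 11 [0.0047 0.0213 0.0537]
tenon 63 [-0.0242 -0.0162  0.0015]
stop 127 [-0.0441 -0.0352 -0.0249]
```

{"name": "drive_tool", "arguments": {
  "motion": [
    [0,0,0,0,0,0.01,-1],
    [0,0,0,0,0,0.02,-1],
    [0,0,0,0,0,0.03,-1]
  ]
}}

```text
clock: 16.97
tcp_pos: [0.5496, 0.1781, 0.1106]
tool_rot: [0.0, 0.987, 0.159, -0.0]
wrist_force: [-0.4, -5.5, -12.0]
finger_gap: 0.0355
finger_force: 53.7
```

Run:
```python
from h import *
s=robot.state();print(s['torque'],yaw());p=snap('side','s6.png');padpos(p)
s=robot.state();print(s['torque'],yaw())
```

```text
[-0.9852928   0.14955595  0.39850831] -1.251904243717159
pad 12 [0.0057 0.0381 0.0588]
tenon 64 [-0.0252 -0.0146  0.002 ]
stop 114 [-0.0435 -0.0345 -0.0244]
[-0.98996561  0.07632906  0.18407944] -1.2526622642050553
```

{"name": "drive_tool", "arguments": {
  "motion": [
    [0,0,0,0,0,0.01,-1],
    [0,0,0,0,0,0.02,-1],
    [0,0,0,0,0,0.03,-1]
  ]
}}

```text
clock: 17.27
tcp_pos: [0.5496, 0.178, 0.1106]
tool_rot: [0.0, 0.99, 0.144, -0.0]
wrist_force: [0.3, -4.5, -12.6]
finger_gap: 0.0356
finger_force: 53.7
```

Run:
```python
from h import *
s=robot.state();print(s['torque'],yaw())
```

```text
[-0.97901646  0.13392493  0.36713483] -1.2818459186751785
```

{"name": "drive_tool", "arguments": {
  "motion": [
    [0,0,0,0,0,0.01,-1],
    [0,0,0,0,0,0.02,-1],
    [0,0,0,0,0,0.03,-1]
  ]
}}

```text
clock: 17.52
tcp_pos: [0.5496, 0.178, 0.1106]
tool_rot: [0.0, 0.992, 0.129, -0.0]
wrist_force: [0.4, -5.6, -11.4]
finger_gap: 0.035
finger_force: 53.7
```

Run:
```python
from h import *
s=robot.state();print(s['torque'],s['wrist_force'],yaw())
```

```text
[-0.98271075  0.1043487   0.45349268] [  0.38658606  -5.55817457 -11.44298644] -1.3117101603416619
```

{"name": "drive_tool", "arguments": {
  "motion": [
    [0,0,0,0,0,0.01,-1],
    [0,0,0,0,0,0.02,-1]
  ]
}}

```text
clock: 17.68
tcp_pos: [0.5496, 0.178, 0.1107]
tool_rot: [0.0, 0.993, 0.119, -0.0]
wrist_force: [-0.6, -5.2, -12.3]
finger_gap: 0.0352
finger_force: 53.7
```

Run:
```python
from h import *
s=robot.state();print(s['torque'],s['wrist_force'],yaw())
```

```text
[-0.98347145  0.07195486  0.46698739] [ -0.55426267  -5.17735978 -12.27472281] -1.331670842586801
```

{"name": "drive_tool", "arguments": {
  "motion": [
    [0,0,0,0,0,0.01,-1],
    [0,0,0,0,0,0.02,-1]
  ]
}}

```text
clock: 17.85
tcp_pos: [0.5496, 0.178, 0.1107]
tool_rot: [0.0, 0.994, 0.109, -0.0]
wrist_force: [-0.1, -6.1, -11.1]
finger_gap: 0.0357
finger_force: 53.7
```

Run:
```python
from h import *
s=robot.state();print(s['torque'],s['wrist_force'],yaw())
```

```text
[-1.08335955  0.14934653  0.49052752] [ -0.14591124  -6.11322077 -11.0881263 ] -1.3516177601307138
```

{"name": "drive_tool", "arguments": {
  "motion": [
    [0,0,0,0,0,0,-1],
    [0,0,0,0,0,0,0.3],
    [0,0,0,0,0,0,0.6],
    [0,0,0,0,0,0,0.8],
    [0,0,0,0,0,0,0.8],
    [0,0,0,0,0,0,0.8],
    [0,0,0,0,0,0,0.8],
    [0,0,-0.03,0,0,0,0.8],
    [0,0,-0.06,0,0,0,0.8],
    [0,0,-0.09,0,0,0,0.8],
    [0,0,-0.12,0,0,0,0.8],
    [0,0,-0.12,0,0,0,0.8],
    [0,0,-0.12,0,0,0,0.8]
  ]
}}

```text
clock: 18.93
tcp_pos: [0.5509, 0.1788, 0.2331]
tool_rot: [-0.0, 0.994, 0.11, 0.003]
wrist_force: [0.7, -0.2, -0.3]
finger_gap: 0.0837
finger_force: 0.0
```

Run:
```python
from h import *
s=robot.state();print({k:np.round(s[k],3) for k in('clock','tcp_pos','torque','wrist_force','finger_gap','finger_force')})
go([.505,.02,.23],-13.4)
```

```text
{'clock': np.float64(18.933), 'tcp_pos': array([0.551, 0.179, 0.233]), 'torque': array([-0.057,  0.119, -0.014]), 'wrist_force': array([ 0.663, -0.162, -0.262]), 'finger_gap': np.float64(0.084), 'finger_force': np.float64(0.0)}
from [0.5509 0.1788 0.2331] shift [-0.0794  0.145   0.0028] turn [ 0.003  -0.0044 -1.1171]
```

{"name": "drive_tool", "arguments": {
  "motion": [
    [-0.079,0.145,0.003,0,0,-1.117,0.8],
    [-0.079,0.145,0.003,0,0,-1.117,0.8],
    [-0.079,0.145,0.003,0,0,-1.117,0.8],
    [-0.079,0.145,0.003,0,0,-1.117,0.8],
    [-0.079,0.145,0.003,0,0,-1.117,0.8],
    [-0.079,0.145,0.003,0,0,-1.117,0.8],
    [-0.079,0.145,0.003,0,0,-1.117,0.8],
    [-0.079,0.145,0.003,0,0,-1.117,0.8],
    [-0.079,0.145,0.003,0,0,-1.117,0.8],
    [-0.079,0.145,0.003,0,0,-1.117,0.8],
    [-0.079,0.145,0.003,0,0,-1.117,0.8],
    [-0.079,0.145,0.003,0,0,-1.117,0.8],
    [-0.079,0.145,0.003,0,0,-1.117,0.8]
  ]
}}

```text
clock: 20.02
tcp_pos: [0.5036, 0.0198, 0.227]
tool_rot: [-0.001, 0.785, 0.619, -0.0]
wrist_force: [-0.2, -0.9, -0.1]
finger_gap: 0.0838
finger_force: 0.0
```

Run:
```python
from h import *
for i in range(3): p=snap('wrist','w6.png')
C=cloud(p)
e=np.array([.9724,-.2334]);f=np.array([.2334,.9724]);d=C[...,:2]-[.5204,.0711];x,y,z=d@e,d@f,C[...,2]
for k,m in(('gear',(abs(x)<.06)&(y>.065)&(y<.17)&(z>.078)&(z<.092)),('shoulder',(abs(x)<.05)&(abs(y)<.045)&(z>.06)&(z<.069)),('tenon',(abs(x)<.05)&(abs(y)<.045)&(z>.092)&(z<.11)),('pad',(abs(x)<.03)&(y>.0)&(y<.022)&(z>.043)&(z<.052)),('stop',(abs(x)<.05)&(y>-.06)&(y<-.015)&(z>.043)&(z<.051))):
    if m.sum()>5: print(k,m.sum(),'x',np.percentile(x[m],[1,99]).round(4),'y',np.percentile(y[m],[1,99]).round(4),'z',np.percentile(z[m],[5,95]).round(4),cv2.minAreaRect((C[m][:,:2]*1000).astype(np.float32))[2])
im=cv2.imread('pics/w6.png')[60:300,180:400];cv2.imwrite('pics/c6.png',cv2.resize(im,None,fx=2.5,fy=2.5))
```

```text
gear 2646 x [-0.0315  0.0372] y [0.0752 0.1423] z [0.0815 0.0866] 77.31877899169922
shoulder 1273 x [-0.0231  0.0327] y [-0.0291  0.0107] z [0.0636 0.0663] 76.84146881103516
tenon 603 x [-0.0073  0.0163] y [-0.0214  0.0024] z [0.0993 0.1023] 77.21387481689453
pad 438 x [-0.0205  0.0283] y [0.0114 0.0219] z [0.0469 0.0499] 76.77191162109375
stop 500 x [-0.03    0.0384] y [-0.0409 -0.0301] z [0.0458 0.0483] 77.4759521484375
```

View pics/c6.png

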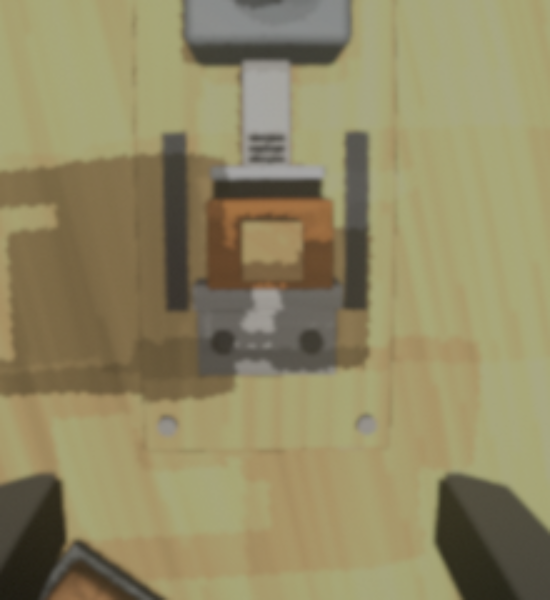

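The crop shows the leg upright and square, its foot hard against the steel stop (crop row ~285) with the rubber pad on its other side (row ~190). Nothing is touching the robot. The moment rose from about 0.30 to 0.49 N m, which means roughly 15 N of clamping.

```bash
python3 -c "
from cell import job
print(job.close_job())"
```

```text
the job is handed in; nothing more can be done
None
```

The job is handed in: the leg stands tenon up on the jig bed, clamped square against the stop at about 15 N estimated from the knob moment (pad force not measured directly), and the arm is clear of everything.

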